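Seat a sippy cup's screw lid and back it off a quarter turn to vent

TASK

The toddler's breakfast in the steel sippy cup is still warm and has to breathe: screw the half-started lid down clockwise until it bottoms out, then back it off a quarter turn and keep it held there, finishing with the gripper still gripping the lid, steady. Do not press the flip-cap button on the lid, and leave the other things on the ledge where they stand.

Things in the scene. Friction and masses are not known exactly. Their poses are not given: they have to be found in the camera images.
- cup: Slim round steel toddler cup, upright, stuck to the tiles by a grey suction foot 76 mm across (it neither moves nor turns). Body 56 mm across up to its shoulder 92 mm above the ledge, then a threaded neck 49 mm across for the lid. With the lid fully home it is 142 mm high in all. Origin on the cup's axis at ledge height; z up.
- lid: The cup's pale plastic screw lid, started on its thread but standing too high: a ribbed round collar 58 mm across, 30 mm tall, to be gripped from above at any angle. Origin on its axis (vertical, the cup's own) at the collar's lower edge: 93 mm above the ledge when home, plus 1.27 mm per rad (8 mm per turn) unscrewed, so it sinks as it is tightened. x, y turn with the lid, z up.
- lid_top (a point): Highest point of the lid, 49 mm above the collar's lower edge: the crown of the flip cap, a dome 38 mm across that rises 19 mm above the collar, centred 5 mm from the axis towards the lid's +x. Its hinge is at the +x edge, its button at the -x edge; all lie inside the collar's 58 mm circle.
- lid_turn (a joint): Angle of the lid on its right-hand thread, rad: 0 = bottomed out on a hard stop, growing as it is unscrewed (counterclockwise from above); a quarter turn back from home is 1.57. Clockwise from above tightens. Starts at 2.2 to 4.6, so it may take several grasps. The thread rubs with about 0.15 N m and stays where it is left; pushing up or down does not turn it.
- lid_button (a joint): Travel of the press button on the lid, m: 0 = out, 0.004 = fully in; sprung, 2 N to start it, 6 N fully in. It is 9 by 14 mm, centred 20 mm from the lid's axis towards the lid's -x, its top 37.5 mm above the collar's lower edge. Leave it alone.
- frosted_cup: Bystander: frosted plastic cup standing upright, 72 mm across the mouth, 85 mm high. Origin under its centre.
- tumbler: Bystander: small clear glass tumbler turned upside down, 64 mm across the mouth (on the ledge), 52 mm on top, 78 mm high. Origin on its axis at the ledge.
- coaster: Bystander: round bamboo coaster, 96 mm across, 8 mm thick, lying flat. Origin under its centre.
- scoop: Bystander: red plastic measuring scoop, about 115 mm long and 26 mm high, bowl towards its -x, handle along +x. Origin at ledge height near its middle.
- jar: Bystander: low closed glass jar, 64 mm across, 78 mm high, well to the left. Origin under its centre.
- spoon: Bystander: steel spoon, 140 mm long, lying to the right. Origin under its middle, along x.
- brush: Bystander: bottle brush about 275 mm long and 24 mm thick, lying to the right along its x; bristle head at +x. Origin at ledge height on its shaft.

How it is judged:
On the way, in this order (a step that is already met when the one before it is completed fails the run):
1. the lid is screwed down until it bottoms out (within 0.1 rad of the stop) (value of joint lid_turn below 0.1 rad), for 0.1 s.
2. the lid is backed off a quarter turn (70 to 110 degrees from home) and gripped (value of joint lid_turn between 1.22 and 1.92 rad and contact force between the fingers and lid above 2 N), for 0.2 s.
At the end, for the whole second after the job is handed in: The lid stands a quarter turn (70 to 110 degrees, 1.22 to 1.92 rad) back from its bottomed-out stop, at rest, with the gripper's fingers still pressing on it (more than 2 N); its button is not pressed (under 2 mm), and no bystander has moved 30 mm or more (all of step 2 and angular speed of lid below 0.1 rad/s and value of joint lid_button below 0.002 m and distance of each of frosted_cup, tumbler, coaster, scoop, jar, spoon, brush from where it was at the start of the episode below 0.03 m); the arm keeps its last pose, push and grip.
It fails at once if the button on the lid is pressed (2 mm or more) (value of joint lid_button above 0.002 m).
It fails at once if a bystander is moved 30 mm or more (distance of any of frosted_cup, tumbler, coaster, scoop, jar, spoon, brush from where it was at the start of the episode above 0.03 m).
It fails at once if the frosted cup, the tumbler or the jar is knocked over (angle between any of frosted_cup, tumbler, jar's own z axis and vertical above 0.5 rad).
It also fails if it takes over 48 s, if anything falls off the work surface, if the arm or the gripper's body presses on something with over 40 N, if the wrist force passes 120 N, or if a joint passes its speed limit or range.

ROBOT

A 7-joint arm with a two-finger parallel gripper is mounted at the origin on the work surface. World frame = base frame: x ahead of the robot, y to its left, z up, the work surface at z = 0. Lengths are in m, angles in rad, forces in N, time in s.
With the tool pointing down it reaches from about 0.4 to 0.85 m from the base axis. Payload 10.4 kg.
Tool frame: the origin (TCP) lies midway between the tips of the shut fingers; the grasp point (between the pads) lies manip.grip_depth behind it (manip.grip_depth is the distance from the TCP to the grasp point, in m); z points along the fingers, x is the direction in which the jaws open and shut, and the axes are right-handed (so a half turn about z gives the same grasp; the last joint's range is limited). The gripper opens to 85 mm and grips with 20 to 120 N. Pads are 22 mm wide; open, the fingers measure 114 mm over their backs; the gripper's body (76 mm by 85 mm) begins 54 mm behind the grasp point. The pads swing forward as they close: fully open they stand 13 mm farther back than shut.
Start: joints at [-1.286, 0.332, -0.065, 1.46, 0.022, 1.35, -0.088], TCP at [0.189, 0.596, 0.206] pointing down, gripper open.
Joint ranges: [-2.6, 2.6], [-0.5, 2.12], [-1.47, 1.34], [0.16, 2.42], [-1.27, 4.41], [0.06, 2.06], [-2.6, 2.6]. Speed limits (rad/s): [2.22, 2.22, 2.79, 2.79, 3.14, 3.14, 3.14].

INTERFACE

Orientations are given as a unit quaternion [x, y, z, w].
In Python, from workcell import manip gives the robot as it stands. The module is installed in compiled form; this text tells all that it offers.
- The arm moves only by the tool send_rows, never from a script. Its argument "steps" is a list of rows, each a list of 2 entries, a list of its own where there are three numbers: the shift along the tool's x, y, z in m, then the turn about the tool's z in rad. In form: [[[x, y, z], spin], ...]. A call has exactly 8 rows; each row is the pose to reach, as a shift and turn from the pose commanded when the call began, along the tool's axes at that moment; what a row does not reach only later rows make up. A row lasts 1/8 s, in which the tool goes at most 62.5 mm and 10.7 degrees, less where a joint would pass 70% of its speed; a pose out of reach is approached as far as the arm can. A call with a gripper value outside its range is refused whole. "hand" is the opening, from 0 (shut) to 1 (fully open), set as the call begins (left out, the last holds). The fingers move at their own pace and stop on an object; "force" is the grip in N (left out, the last holds). Time passes only in rows, so rows that repeat a pose let the fingers close, or fill a call up. It gives the time, the measured TCP pose, the force and the opening at its end, in the units of the state.
- manip.get_obs(): the state, without advancing time (a new reading comes with each control period).
- manip.camera(name): name is "side" or "top" or "wrist"; returns (picture, depth): 384x512x3 uint8, red, green, blue; 384x512 float32, m along the optical axis (not along the pixel's ray), 0 where there is no reading.
- manip.camera_info(name): a dict with "intrinsics" (3x3 intrinsics, pixels), "dist_coeffs" ([k1, k2, p1, p2, k3] as OpenCV has them; the pictures are not rectified), "pose" (4x4, takes a point from camera to world coordinates); the wrist camera has in their place "T_tool_cam" (4x4, takes a point from camera to tool coordinates, whose origin is the TCP and whose axes are the tool frame's). Camera axes: x right, y up, looking along -z (the intrinsics and any distortion apply to the point x, -y, -z); pixel columns grow to the right and rows downward; lengths in m; the calibration is good to about 2 mm. A picture is of the moment at which its call begins: read the wrist's pose just before it. camera_info takes no time and is no camera call.
- manip.hand_in(): hands the job in, once; it reports no verdict.
The state is a dict: "clock": time; "joint_pos": joint angles; "joint_velocities": joint speeds; "tau": joint torques, N m; "position": TCP position; "ee_rot": TCP orientation; "ft_force": force on the tool from outside, world axes, zero at the start; "torque": the same for the moment, N m; "grip_width": opening from 0.0 (shut) to 1.0 (fully open).
Only numpy, scipy, OpenCV 4.12 (cv2) and the standard library are available. Lean on these libraries where they do the work, as an engineer would, in place of code of your own. Each camera call takes 0.05 s, during which the arm holds its last target.

## Working session

There is one attempt and no reset: what is moved stays moved. The work goes in short steps, Python scripts to look and compute and a tool call to move; the robot and the scene stay as the last step left them, time stands still between calls to the robot, and variables do not carry over. Pictures are saved under pics/ and viewed, and the job is handed in when it is done.

Besides the shell and the picture viewer there is one more tool, called after "Request:" as name(argument=value, ...), one argument or row to a line, values as JSON. send_rows: Moves the arm, as the interface text tells. Its arguments: {"type":"object","properties":{"steps":{"type":"array"},"hand":{"type":"number"},"force":{"type":"number"}},"required":["steps"]}

```bash
mkdir -p pics
cat > h.py <<'E'
import numpy as np, cv2
from workcell import manip
from scipy.spatial.transform import Rotation as R
def snap(name,fn):
    o=manip.get_obs(); im,d=manip.camera(name)
    cv2.imwrite('pics/'+fn+'.png',im[:,:,::-1]); np.savez('pics/'+fn+'.npz',im=im,d=d,p=o['position'],q=o['ee_rot'])
    return o,im,d
E
python3 - <<'E'
from h import *
o=manip.get_obs(); print(o, manip.grip_depth)
for n in ['side','top','wrist']:
    snap(n,n+'0'); print(n,manip.camera_info(n))
E
```

```text
{'clock': 0.0, 'joint_pos': array([-1.28560055,  0.33288248, -0.06470465,  1.4609397 ,  0.02160422,
        1.34993911, -0.08849252]), 'joint_velocities': array([ 2.33057220e-03, -1.56999033e-03,  1.62592702e-03,  1.61163257e-03,
       -5.16042743e-04, -4.69527770e-05, -7.64565630e-04]), 'tau': array([ 7.94754269e-04, -6.25443292e+01,  4.97157150e-02, -3.91596437e+01,
        1.62885175e-02,  1.01651129e-02, -3.09875261e-06]), 'position': array([0.18922703, 0.59521963, 0.20561014]), 'ee_rot': array([ 8.07132537e-01,  5.90369820e-01, -5.72317979e-04,  4.63475223e-04]), 'ft_force': array([ 0.56805658, -0.84430007,  0.4763249 ]), 'torque': array([-0.02397345, -0.01246273,  0.0069446 ]), 'grip_width': 0.9984428507305324} 0.0187
side {'intrinsics': array([[417.67997741,   0.        , 256.22870944],
       [  0.        , 417.67997741, 187.22291988],
       [  0.        ,   0.        ,   1.        ]]), 'dist_coeffs': array([-0.11857536,  0.        ,  0.        ,  0.        ,  0.        ]), 'pose': array([[ 8.49110798e-01,  3.77974691e-01, -3.68979655e-01,
         1.25826165e-01],
       [
[... 686 characters left out ...]
5,  1.55009643],
       [ 0.        ,  0.        ,  0.        ,  1.        ]])}
wrist {'intrinsics': array([[315.81101138,   0.        , 252.02131109],
       [  0.        , 315.81101138, 187.58786655],
       [  0.        ,   0.        ,   1.        ]]), 'dist_coeffs': array([-0.01700275,  0.        ,  0.        ,  0.        ,  0.        ]), 'T_tool_cam': array([[ 9.99999849e-01, -3.80646386e-04,  3.95614946e-04,
        -4.68019208e-04],
       [-2.32629766e-04, -9.46509308e-01, -3.22676426e-01,
        -8.37397637e-02],
       [ 4.97278844e-04,  3.22676286e-01, -9.46509254e-01,
        -1.67226435e-01],
       [ 0.00000000e+00,  0.00000000e+00,  0.00000000e+00,
         1.00000000e+00]])}
```

View pics/side0.png

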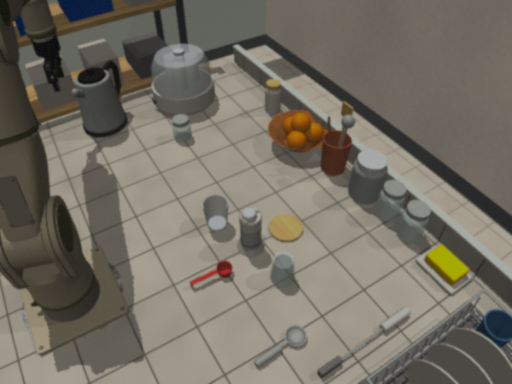

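View pics/top0.png

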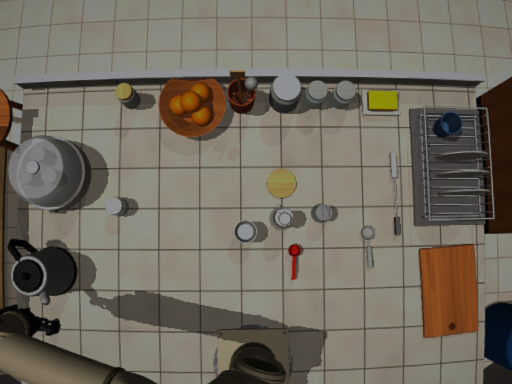

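View pics/wrist0.png

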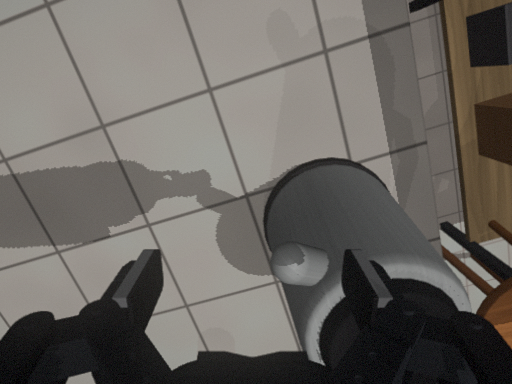

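The cup with its pale lid is at top (283,218) and side (250,225). The tumbler, frosted cup, coaster and scoop surround it, each about 0.1 m away. Next I'll measure from depth.

```bash
cat >> h.py <<'E'
def pts(name,im,d,p=None,q=None):
    i=manip.camera_info(name); K=i['intrinsics']
    H,W=d.shape; u,v=np.meshgrid(np.arange(W),np.arange(H))
    n=cv2.undistortPoints(np.stack([u,v],-1).reshape(-1,1,2).astype(np.float64),K,i['dist_coeffs']).reshape(H,W,2)
    c=np.stack([n[...,0]*d,-n[...,1]*d,-d],-1)
    if 'pose' in i: T=i['pose']
    else:
        T=np.eye(4);T[:3,:3]=R.from_quat(q).as_matrix();T[:3,3]=p;T=T@i['T_tool_cam']
    w=c@T[:3,:3].T+T[:3,3]; w[d==0]=np.nan
    return w
E
python3 - <<'E'
from h import *
ims=[]
for n,(a,b) in {'side':(250,230),'top':(285,218)}.items():
    z=np.load(f'pics/{n}0.npz'); w=pts(n,z['im'],z['d'])
    m=(w[...,2]>.09)&(w[...,2]<.17)&(np.hypot(*(np.indices(z['d'].shape)[::-1]-np.array([a,b])[:,None,None]))<35)
    for lo,hi in((.04,.09),(.09,.115),(.115,.135),(.135,.18)):
        mm=(w[...,2]>lo)&(w[...,2]<hi)&(np.hypot(*(np.indices(z['d'].shape)[::-1]-np.array([a,b])[:,None,None]))<30)
        P=w[mm]
        if len(P): print(n,lo,len(P),P.min(0),P.max(0),np.median(P,0))
    ims.append(cv2.resize(z['im'][b-50:b+50,a-50:a+50,::-1],(400,400),interpolation=cv2.INTER_CUBIC))
cv2.imwrite('pics/z0.png',np.hstack(ims))
E
```

```text
side 0.04 284 [ 0.43310399 -0.12656844  0.04000337] [ 0.4967585  -0.00194079  0.08997374] [ 0.45616731 -0.11643446  0.06335896]
side 0.09 126 [ 0.44413666 -0.12594471  0.09009178] [ 0.49180378 -0.08346849  0.11490054] [ 0.45805059 -0.11861721  0.10398258]
side 0.115 212 [ 0.4432968  -0.12610495  0.1155038 ] [ 0.49953618 -0.07100056  0.13474139] [ 0.46527876 -0.11224389  0.12616408]
side 0.135 153 [ 0.44910264 -0.11706902  0.13504044] [ 0.49107108 -0.08230958  0.14976205] [ 0.46571464 -0.10295442  0.14436106]
top 0.04 16 [ 0.44681973 -0.19905766  0.04059346] [ 0.49000475 -0.06871411  0.07519316] [ 0.47551841 -0.1399867   0.05084061]
top 0.09 10 [ 0.44288369 -0.09901981  0.09531215] [ 0.48518073 -0.0685268   0.11495225] [ 0.45979928 -0.07306651  0.09920997]
top 0.115 158 [ 0.44253336 -0.12454054  0.11650219] [ 0.496634   -0.0673062   0.13484304] [ 0.47528986 -0.09090321  0.12604759]
top 0.135 111 [ 0.44827226 -0.11382809  0.13501847] [ 0.48998534 -0.08083204  0.15332729] [ 0.46572135 -0.09826595  0.14405254]
```

View pics/z0.png

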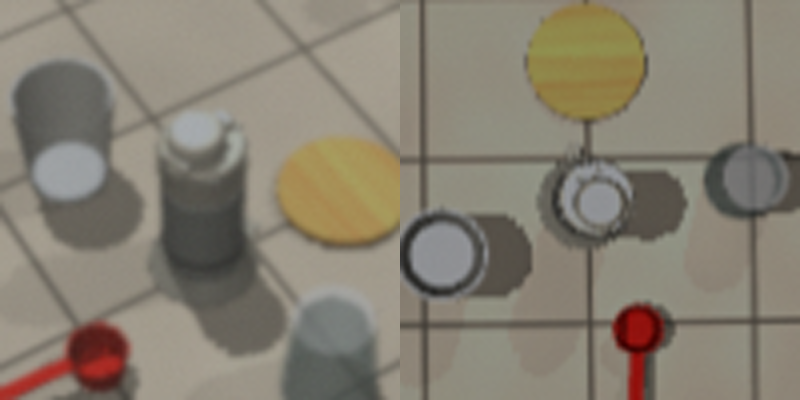

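Request:
send_rows(
  steps=[
    [[-0.026, 0.054, -0.008], 0],
    [[-0.051, 0.108, -0.016], 0],
    [[-0.077, 0.161, -0.024], 0],
    [[-0.103, 0.215, -0.032], 0],
    [[-0.128, 0.269, -0.04], 0],
    [[-0.154, 0.323, -0.045], 0],
    [[-0.21, 0.343, -0.05], 0],
    [[-0.266, 0.363, -0.05], 0],
  ],
  hand=1,
  force=60,
)

```text
clock: 1.15
position: [0.455, 0.2301, 0.2563]
ee_rot: [0.807, 0.59, -0.0, 0.0]
ft_force: [1.2, -0.9, -0.7]
grip_width: 1.0
```

Run:
```python
from h import *
o=manip.get_obs(); print(o['clock'],o['position'],o['ee_rot'],o['joint_pos'],o['ft_force'])
z=np.load('pics/top0.npz'); w=pts('top',z['im'],z['d'])
from scipy.optimize import least_squares
for n in('top','side'):
    z=np.load(f'pics/{n}0.npz'); w=pts(n,z['im'],z['d'])
    P=w[(abs(w[...,0]-.47)<.04)&(abs(w[...,1]+.097)<.04)&(w[...,2]>.11)]
    for lo,hi in((.12,.131),(.138,.155)):
        Q=P[(P[:,2]>lo)&(P[:,2]<hi)]
        c,r=cv2.minEnclosingCircle(Q[:,:2].astype(np.float32)); print(n,lo,c,r,np.percentile(Q[:,2],[5,25,50,75,95,100]))
```

```text
1.15 [0.45501993 0.23013024 0.25632491] [ 8.07341640e-01  5.90084296e-01 -2.20116042e-05  1.22143802e-05] [-0.7659808   0.04675997  0.2165344   1.69368441 -0.01015867  1.40228911
  0.71435494] [ 1.17610861 -0.90865956 -0.65962143]
top 0.12 (0.4693126380443573, -0.09599453955888748) 0.028792645782232285 [0.12146184 0.12336383 0.12553584 0.1279753  0.13014772 0.13088819]
top 0.138 (0.46440163254737854, -0.09743652492761612) 0.018007956445217133 [0.1401729  0.14226946 0.14430928 0.14660001 0.14900743 0.15332729]
side 0.12 (0.47199368476867676, -0.0975019633769989) 0.02906518056988716 [0.12135716 0.12418427 0.12604204 0.12761653 0.12963555 0.13093612]
side 0.138 (0.4669255018234253, -0.09960424900054932) 0.0183727890253067 [0.13958336 0.14283151 0.14482351 0.14621271 0.14811852 0.14976205]
```

Request:
send_rows(
  steps=[
    [[-0.051, 0.019, 0], -0.1],
    [[-0.102, 0.038, 0], -0.2],
    [[-0.153, 0.057, 0], -0.3],
    [[-0.205, 0.076, 0], -0.4],
    [[-0.256, 0.095, 0], -0.5],
    [[-0.307, 0.114, 0], -0.6],
    [[-0.307, 0.114, 0], -0.75],
    [[-0.307, 0.114, 0], -0.9],
  ],
)

```text
clock: 2.15
position: [0.4701, -0.0956, 0.2562]
ee_rot: [0.469, 0.883, 0.0, -0.0]
ft_force: [-0.6, 0.1, 0.2]
grip_width: 1.0
```

Run:
```python
from h import *
o,im,d=snap('wrist','w1'); print(o['clock'],o['position'],o['ee_rot'],o['joint_pos'])
w=pts('wrist',im,d,o['position'],o['ee_rot'])
P=w[(abs(w[...,0]-.47)<.045)&(abs(w[...,1]+.097)<.045)&(w[...,2]>.1)]
for lo,hi in((.12,.128),(.128,.133),(.138,.155)):
    Q=P[(P[:,2]>lo)&(P[:,2]<hi)]
    if len(Q):
        c,r=cv2.minEnclosingCircle(Q[:,:2].astype(np.float32)); print(lo,len(Q),c,r,np.percentile(Q[:,2],[5,25,50,75,95,100]))
print(np.histogram(P[:,2],bins=np.arange(.1,.17,.002)))
```

```text
2.15 [ 0.47009224 -0.09563053  0.25622171] [ 4.68511893e-01  8.83457173e-01  4.20353238e-05 -1.65400525e-04] [-0.47723946 -0.04748391  0.57083419  1.77781081  0.02580346  1.40407363
  2.25517348]
0.12 1011 (0.4702967405319214, -0.09605615586042404) 0.029266471043229103 [0.12166533 0.12527265 0.1263379  0.12700289 0.1276217  0.12793214]
0.128 189 (0.4697176218032837, -0.09638875722885132) 0.02739388681948185 [0.12812122 0.12867657 0.13042657 0.13125173 0.13252882 0.13286195]
0.138 1152 (0.4655630886554718, -0.09781968593597412) 0.018588026985526085 [0.13916883 0.14316432 0.14475497 0.14566852 0.14661381 0.14756016]
(array([ 23,  15,  17,  17,  13,  15,  23,  24,  20,  25,  70,  75, 241,
       625,  80,  86,  76,  84,  52,  91,  93, 222, 568, 178,   0,   0,
         0,   0,   0,   0,   0,   0,   0,   0]), array([0.1  , 0.102, 0.104, 0.106, 0.108, 0.11 , 0.112, 0.114, 0.116,
       0.118, 0.12 , 0.122, 0.124, 0.126, 0.128, 0.13 , 0.132, 0.134,
       0.136, 0.138, 0.14 , 0.142, 0.144, 0.146, 0.148, 0.15 , 0.152,
       0.154, 0.156, 0.158, 0.16 , 0.162, 0.164, 0.166, 0.168]))
```

View pics/w1.png

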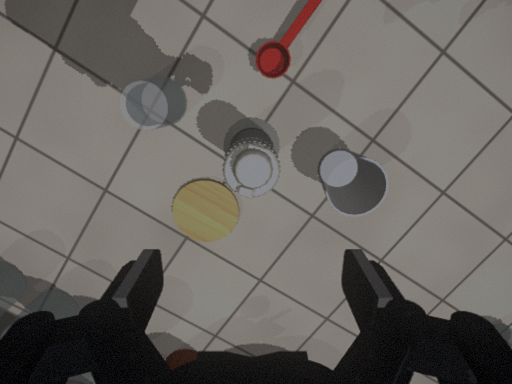

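The wrist view shows the lid centred at pixel (252,168), at world (0.470, -0.0965). The collar top is at about 0.127, and the descent is clear. Going down now.

Request:
send_rows(
  steps=[
    [[-0.001, -0.0005, 0.04], 0],
    [[-0.001, -0.0005, 0.08], 0],
    [[-0.001, -0.0005, 0.11], 0],
    [[-0.001, -0.0005, 0.135], 0],
    [[-0.001, -0.0005, 0.15], 0],
    [[-0.001, -0.0005, 0.16], 0],
    [[-0.001, -0.0005, 0.164], 0],
    [[-0.001, -0.0005, 0.164], 0],
  ],
  hand=1,
)

```text
clock: 3.2
position: [0.4707, -0.0961, 0.0927]
ee_rot: [0.47, 0.883, 0.0, 0.0]
ft_force: [-0.7, 0.2, -0.1]
grip_width: 1.001
```

Request:
send_rows(
  steps=[
    [[0, 0, 0], 0],
    [[0, 0, 0], 0],
    [[0, 0, 0], 0],
    [[0, 0, 0], 0],
    [[0, 0, 0], 0],
    [[0, 0, 0], 0],
    [[0, 0, 0], 0],
    [[0, 0, 0], 0],
  ],
  hand=0,
  force=60,
)

```text
clock: 4.2
position: [0.4712, -0.0963, 0.0936]
ee_rot: [0.47, 0.883, 0.001, 0.001]
ft_force: [-3.0, -0.0, 10.7]
grip_width: 0.638
```

Run:
```python
from h import *
o,im,d=snap('wrist','w2'); print({k:np.round(v,3) for k,v in o.items()})
```

```text
{'clock': np.float64(4.2), 'joint_pos': array([-0.448,  0.114,  0.593,  1.998, -0.074,  1.049,  2.341]), 'joint_velocities': array([ 0.   , -0.001, -0.001,  0.001,  0.001,  0.001, -0.   ]), 'tau': array([-5.4200e-01, -3.1192e+01,  1.8070e+00, -3.2102e+01, -3.1800e-01,
       -1.0620e+00, -1.4000e-02]), 'position': array([ 0.471, -0.096,  0.094]), 'ee_rot': array([0.47 , 0.883, 0.001, 0.001]), 'ft_force': array([-2.967, -0.02 , 10.745]), 'torque': array([-0.16 ,  0.666,  0.061]), 'grip_width': np.float64(0.638)}
```

View pics/w2.png

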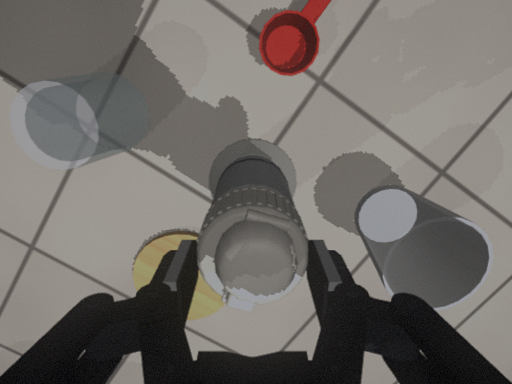

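The lid is gripped between both pads, near (210,250) and (310,250). Now tightening.

Request:
send_rows(
  steps=[
    [[0, 0, -0.0006], 0.15],
    [[0, 0, -0.0004], 0.3],
    [[0, 0, -0.0002], 0.45],
    [[0, 0, 0], 0.6],
    [[0, 0, 0.0002], 0.75],
    [[0, 0, 0.0004], 0.9],
    [[0, 0, 0.0006], 1.05],
    [[0, 0, 0.0008], 1.2],
  ],
)

```text
clock: 5.25
position: [0.4711, -0.0957, 0.0923]
ee_rot: [0.887, 0.461, 0.001, 0.0]
ft_force: [-1.0, 1.2, 5.5]
grip_width: 0.634
```

Run:
```python
from h import *
o=manip.get_obs(); print({k:np.round(v,3) for k,v in o.items()})
snap('wrist','w3')
```

```text
{'clock': np.float64(5.25), 'joint_pos': array([-0.536,  0.121,  0.688,  2.003, -0.089,  1.046,  1.152]), 'joint_velocities': array([-0.092,  0.008,  0.099,  0.005, -0.017, -0.003, -1.173]), 'tau': array([  1.478, -31.281,   3.208, -33.234,   0.253,  -0.387,   2.309]), 'position': array([ 0.471, -0.096,  0.092]), 'ee_rot': array([0.887, 0.461, 0.001, 0.   ]), 'ft_force': array([-1.028,  1.189,  5.465]), 'torque': array([0.292, 0.195, 0.232]), 'grip_width': np.float64(0.634)}
```

View pics/w3.png

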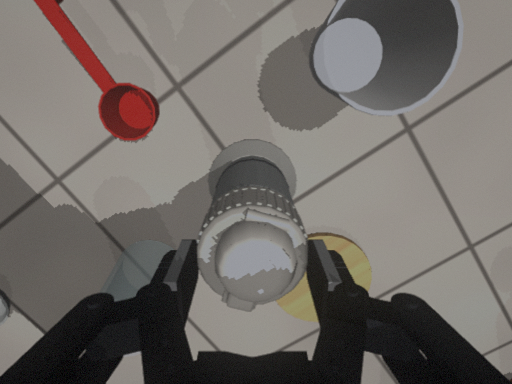

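The lid's features stay at the same pixels while the ledge has rotated, so the lid turns with the gripper. Continuing.

Request:
send_rows(
  steps=[
    [[0, 0, 0.0002], 0.14],
    [[0, 0, 0.0004], 0.28],
    [[0, 0, 0.0005], 0.42],
    [[0, 0, 0.0007], 0.56],
    [[0, 0, 0.0009], 0.7],
    [[0, 0, 0.0011], 0.84],
    [[0, 0, 0.0012], 0.98],
    [[0, 0, 0.0013], 1.0],
  ],
)

```text
clock: 6.3
position: [0.4715, -0.0955, 0.091]
ee_rot: [1.0, -0.017, 0.001, -0.0]
ft_force: [2.8, 3.0, 6.5]
grip_width: 0.642
```

Run:
```python
from h import *
o=manip.get_obs(); print({k:np.round(v,3) for k,v in o.items()}, R.from_quat(o['ee_rot']).as_euler('zyx'))
```

```text
{'clock': np.float64(6.3), 'joint_pos': array([-0.617,  0.13 ,  0.778,  2.007, -0.107,  1.043,  0.175]), 'joint_velocities': array([-0.008,  0.002,  0.011, -0.   , -0.004,  0.001, -0.096]), 'tau': array([  1.556, -28.536,   4.922, -31.283,   0.801,   0.24 ,  -1.053]), 'position': array([ 0.472, -0.095,  0.091]), 'ee_rot': array([ 1.   , -0.017,  0.001, -0.   ]), 'ft_force': array([2.82 , 2.982, 6.55 ]), 'torque': array([ 0.613, -0.245,  0.092]), 'grip_width': np.float64(0.642)} [ 3.47667412e-02  2.00133052e-03 -3.14091836e+00]
```

Request:
send_rows(
  steps=[
    [[0, 0, 0.0001], 0.1],
    [[0, 0, 0.0002], 0.2],
    [[0, 0, 0.0003], 0.3],
    [[0, 0, 0.0005], 0.4],
    [[0, 0, 0.0006], 0.5],
    [[0, 0, 0.0007], 0.6],
    [[0, 0, 0.0008], 0.7],
    [[0, 0, 0.001], 0.8],
  ],
)

```text
clock: 7.3
position: [0.4719, -0.0956, 0.09]
ee_rot: [0.914, -0.406, 0.001, -0.001]
ft_force: [3.8, 2.1, 3.7]
grip_width: 0.639
```

Run:
```python
from h import *
o=manip.get_obs(); print({k:np.round(v,3) for k,v in o.items()}, R.from_quat(o['ee_rot']).as_euler('zyx'))
snap('wrist','w4')
```

```text
{'clock': np.float64(7.3), 'joint_pos': array([-0.692,  0.141,  0.863,  2.01 , -0.125,  1.04 , -0.606]), 'joint_velocities': array([-0.078,  0.013,  0.091,  0.004, -0.02 , -0.002, -0.772]), 'tau': array([  2.18 , -27.293,   4.973, -30.71 ,   0.859,   1.003,   1.467]), 'position': array([ 0.472, -0.096,  0.09 ]), 'ee_rot': array([ 0.914, -0.406,  0.001, -0.001]), 'ft_force': array([3.78 , 2.131, 3.692]), 'torque': array([ 0.491, -0.817,  0.207]), 'grip_width': np.float64(0.639)} [ 8.35243084e-01  2.79088568e-03 -3.14114062e+00]
```

View pics/w4.png

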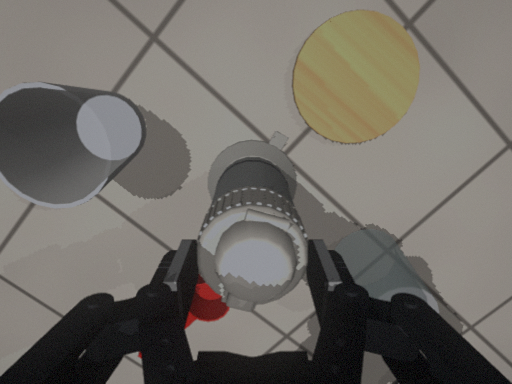

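The hinge at (270,215) and button at (240,300) haven't shifted in the view, so there is no slip. There is no stop yet either: torque is still 0.2 N m.

Request:
send_rows(
  steps=[
    [[0, 0, 0.0001], 0.09],
    [[0, 0, 0.0002], 0.18],
    [[0, 0, 0.0003], 0.27],
    [[0, 0, 0.0005], 0.36],
    [[0, 0, 0.0006], 0.45],
    [[0, 0, 0.0007], 0.54],
    [[0, 0, 0.0008], 0.63],
    [[0, 0, 0.0009], 0.72],
  ],
)

```text
clock: 8.35
position: [0.4715, -0.0963, 0.0883]
ee_rot: [0.714, -0.7, 0.001, -0.0]
ft_force: [7.0, -2.0, -7.2]
grip_width: 0.619
```

Run:
```python
from h import *
o=manip.get_obs(); print({k:np.round(v,3) for k,v in o.items()}, R.from_quat(o['ee_rot']).as_euler('zyx'))
snap('wrist','w5')
```

```text
{'clock': np.float64(8.35), 'joint_pos': array([-0.771,  0.157,  0.954,  2.015, -0.147,  1.038, -1.3  ]), 'joint_velocities': array([-0.087,  0.019,  0.091,  0.002, -0.014,  0.002, -0.667]), 'tau': array([  3.514, -28.723,   7.411, -32.327,  -1.512,   2.715,  -1.35 ]), 'position': array([ 0.471, -0.096,  0.088]), 'ee_rot': array([ 0.714, -0.7  ,  0.001, -0.   ]), 'ft_force': array([ 7.039, -1.969, -7.222]), 'torque': array([-0.74 , -1.631,  2.815]), 'grip_width': np.float64(0.619)} [1.55136827e+00 2.08923675e-03 3.13965965e+00]
```

View pics/w5.png

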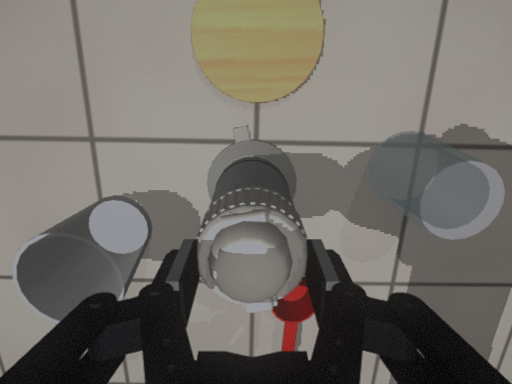

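Wrist torque jumped to 2.8 N m. In the view the lid slipped about 0.5 rad in the pads (button moved from (238,298) to (258,305)), so it is on the stop. Now backing off.

Request:
send_rows(
  steps=[
    [[0, 0, -0.0004], -0.08],
    [[0, 0, -0.0008], -0.2],
    [[0, 0, -0.001], -0.34],
    [[0, 0, -0.0012], -0.48],
    [[0, 0, -0.0014], -0.62],
    [[0, 0, -0.0016], -0.76],
    [[0, 0, -0.0018], -0.9],
    [[0, 0, -0.002], -1.0],
  ],
)

```text
clock: 9.4
position: [0.4716, -0.0961, 0.0898]
ee_rot: [0.963, -0.271, 0.001, 0.0]
ft_force: [11.6, -0.6, -17.9]
grip_width: 0.619
```

Request:
send_rows(
  steps=[
    [[0, 0, -0.0002], -0.1],
    [[0, 0, -0.0003], -0.2],
    [[0, 0, -0.0004], -0.3],
    [[0, 0, -0.0005], -0.4],
    [[0, 0, -0.0006], -0.5],
    [[0, 0, -0.0007], -0.58],
    [[0, 0, -0.0007], -0.58],
    [[0, 0, -0.0007], -0.58],
  ],
)

```text
clock: 10.4
position: [0.4716, -0.0959, 0.0905]
ee_rot: [1.0, 0.014, 0.001, 0.0]
ft_force: [11.3, 0.7, -16.6]
grip_width: 0.619
```

Run:
```python
from h import *
o=manip.get_obs(); print({k:np.round(v,3) for k,v in o.items()}, R.from_quat(o['ee_rot']).as_euler('zyx'))
o,im,d=snap('wrist','w6')
f=lambda i:cv2.resize(np.ascontiguousarray(i[185:325,180:330,::-1]),(400,373),interpolation=cv2.INTER_CUBIC)
cv2.imwrite('pics/cmp.png',np.hstack([f(np.load('pics/w5.npz')['im']),f(im)]))
snap('top','t6');snap('side','s6')
```

```text
{'clock': np.float64(10.4), 'joint_pos': array([-0.609,  0.129,  0.769,  2.007, -0.104,  1.04 ,  0.237]), 'joint_velocities': array([-0.002, -0.002,  0.001, -0.001, -0.001,  0.002,  0.001]), 'tau': array([  1.458, -34.868,   5.273, -34.317,   0.852,   4.413,  -0.149]), 'position': array([ 0.472, -0.096,  0.09 ]), 'ee_rot': array([1.   , 0.014, 0.001, 0.   ]), 'ft_force': array([ 11.258,   0.657, -16.616]), 'torque': array([ 0.094, -3.133,  0.143]), 'grip_width': np.float64(0.619)} [-2.87663792e-02  2.80634718e-03  3.14073296e+00]
```

View pics/cmp.png

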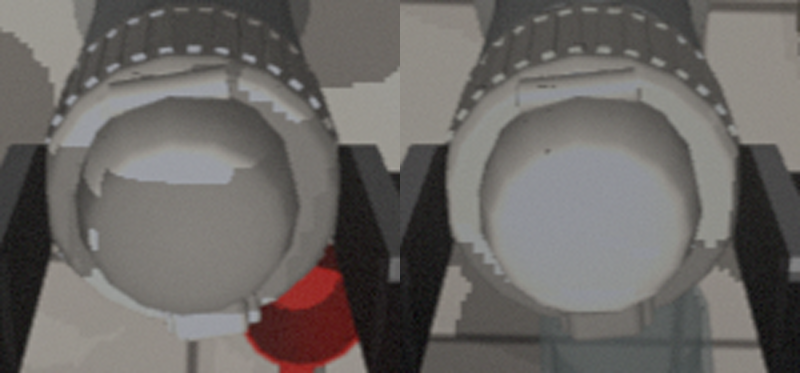

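View pics/s6.png

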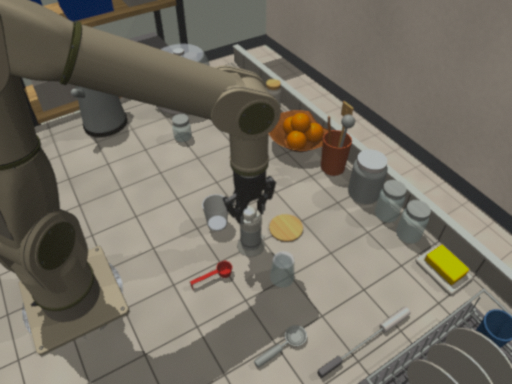

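Run:
```python
from h import *
for f in('w1','w4','w5','w6'):
    z=np.load(f'pics/{f}.npz'); w=pts('wrist',z['im'],z['d'],z['p'],z['q'])
    P=w[(np.hypot(w[...,0]-.4705,w[...,1]+.0965)<.026)&(w[...,2]>.1)&(w[...,2]<.155)]
    Q=P[P[:,2]>.136]; c,r=cv2.minEnclosingCircle(Q[:,:2].astype(np.float32))
    print(f,np.percentile(P[:,2],[90,95,98]),c,r,'dome dir',np.arctan2(c[1]+.0965,c[0]-.4705))
a,b=[np.load(f'pics/{f}.npz')['im'].astype(int) for f in('top0','t6')]
m=(abs(a-b).max(-1)>40).astype(np.uint8)
n,l,s,c=cv2.connectedComponentsWithStats(m)
print([tuple(x) for x in s[1:] if x[4]>15])
o=manip.get_obs();print(o['clock'],o['ft_force'],o['joint_velocities'].round(3),o['grip_width'])
```

```text
w1 [0.14593055 0.14636175 0.14679996] (0.46714016795158386, -0.09744115173816681) 0.018994491547346115 dome dir -2.8684738965172465
w4 [0.14211567 0.1424248  0.14273935] (0.47620782256126404, -0.0924762487411499) 0.017727913334965706 dome dir 0.6140429370306156
w5 [0.14204365 0.14244767 0.14657841] (0.473970502614975, -0.10002631694078445) 0.02391519956290722 dome dir -0.793375093702914
w6 [0.14396285 0.14426388 0.14455287] (0.4659806489944458, -0.09214123338460922) 0.02252674661576748 dome dir 2.374280179975312
[(np.int32(268), np.int32(188), np.int32(52), np.int32(138), np.int32(2291)), (np.int32(317), np.int32(203), np.int32(50), np.int32(165), np.int32(5218)), (np.int32(291), np.int32(211), np.int32(16), np.int32(9), np.int32(89)), (np.int32(284), np.int32(242), np.int32(6), np.int32(5), np.int32(16)), (np.int32(261), np.int32(250), np.int32(20), np.int32(40), np.int32(543)), (np.int32(90), np.int32(291), np.int32(166), np.int32(52), np.int32(4169)), (np.int32(257), np.int32(291), np.int32(21), np.int32(27), np.int32(396)), (np.int32(0), np.int32(308), np.int32(157), np.int32(76)
[... 315 characters left out ...]
int32(307), np.int32(348), np.int32(17), np.int32(30), np.int32(147)), (np.int32(275), np.int32(350), np.int32(25), np.int32(12), np.int32(83)), (np.int32(231), np.int32(352), np.int32(55), np.int32(32), np.int32(1080)), (np.int32(0), np.int32(362), np.int32(20), np.int32(11), np.int32(75)), (np.int32(69), np.int32(370), np.int32(12), np.int32(7), np.int32(40)), (np.int32(207), np.int32(370), np.int32(22), np.int32(14), np.int32(97)), (np.int32(22), np.int32(378), np.int32(12), np.int32(6), np.int32(23)), (np.int32(296), np.int32(379), np.int32(12), np.int32(5), np.int32(39))]
10.55 [ 11.5922821    0.67063586 -17.15667003] [ 0.001  0.    -0.001  0.002 -0.001 -0.001 -0.002] 0.6197103892567526
```

View pics/t6.png

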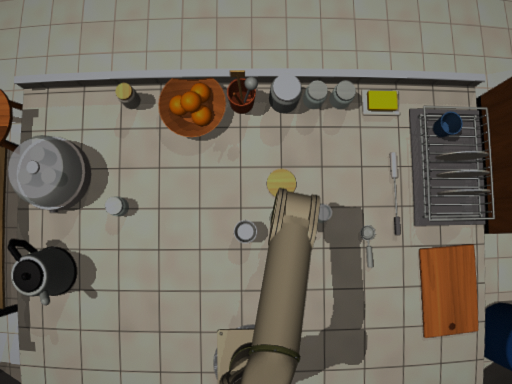

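Run:
```python
from workcell import manip
print(manip.hand_in())
o=manip.get_obs();print(o['clock'],o['ft_force'],o['grip_width'])
```

```text
the job is handed in; nothing more can be done
None
the job is handed in; nothing more can be done
```

I screwed the lid down onto its stop in one grasp, about 3.2 rad. I then turned it back about 1.58 rad and handed in at about 10.6 s, still gripping the lid at 60 N. No verdict was reported.

**Checks that passed:**
- **Bottoming out:** wrist torque jumped from 0.2 to 2.8 N m, and the collar slipped about 0.5 rad in the pads against the stop.
- **Back-off:** the lid's features barely moved relative to the pads, by a few degrees at most. The crown rose from about 142.4 to 144.3 mm, close to the 2.0 mm a quarter turn should give.
- **Steadiness:** joint speeds were near zero and the opening was constant at 0.62.
- **Bystanders:** those I could see in the side and top views stood where they began. I judged this by eye; a picture comparison was swamped by the arm and its shadow.

**Checks that were weak or off:**
- **Wrist load:** it still read about 17 N downward and 12 N sideways, because the grip settled slightly off after the slip. I left it.
- **Lid direction:** my depth estimate from the dome disagreed with the other checks once the fingers were in view, so I did not use it.
- **Button:** I did not measure its travel. Nothing was seen touching it; the pads were only on the collar.

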